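# Clip the printing stamp into its holder

## Task

Pick up the fabric-printing stamp by its wooden grip and slide its two ears down into the spring-clip slots of the grey holder, wide ear in the wide slot, until both ears sit fully down and the stamp lies flat. The clip cradle may be clamped several millimetres off the middle of its base, so feel for the slots and do not force it: push with no more than about 25 N, and see that neither end is left up. Leave the jar, brush and bowl where they are, and let go when it is home.

Things in the scene. Friction and masses are not known exactly. Their poses are not given: they have to be found in the camera images.
- stamp: Printing stamp, loose, about 0.35 kg, lying flat, any yaw. Steel plate 56 x 110 mm (x by y), 8 mm thick, over a copper relief 36 x 80 x 4 mm; on the plate a centred wooden grip bar; a flat steel ear sticks out 20 mm from each y end of the plate, as thick as it. Origin: centre of the relief's underside (plate top 12 mm, grip top 52 mm above it); z up, y towards the wide ear.
- grip (a point): Centre of the grip bar, which is 24 mm (x) by 50 mm (y) and 40 mm tall, standing on the plate. Grasp here across x. 40 mm above the stamp's underside, 28 mm above the plate's top, 12 mm below the grip's top. Axes as the stamp's. The stamp can tip between the fingers, one ear up and one down.
- wide_ear (a point): Underside of the stamp's wide ear (26 mm wide in x), 65 mm from the stamp's centre on its +y side (the ear spans 55 to 75 mm), 4 mm above the stamp's underside. Axes as the stamp's.
- narrow_ear (a point): The same for the narrow ear (16 mm wide in x), on the -y side.
- holder: Grey base 130 x 180 mm (x by y), 6 mm thick, fixed. On it is clamped a steel cradle, up to 8 mm off the base's centre along x either way (not measured), square to the base and never moving. At each y end the cradle has two flat-topped posts (58 to 82 mm off centre in y, out to 32 mm in x, tops 44 mm above the bench) with an upright open-topped slot between. Origin: centre of the underside.
- wide_slot (a point): On the base's centre line at the height of the slot floors, 16 mm above the bench, 65 mm from the holder's centre to +y; axes as the holder's. The real wide slot (28.6 mm between posts) lies up to 8 mm from it along x. wide_ear must rest at this height. An ear over 1.3 mm off its slot lands on the post tops; shifted right, it drops in between the posts and meets the clips 3 mm lower.
- narrow_slot (a point): Likewise for the narrow slot (18.6 mm between posts), to -y, for narrow_ear. Clips: sprung leaves on each slot's x sides, 3 mm closer than the ear is wide, flared above 15 mm; they rub and hold an ear. Pushing in takes 10 to 18 N. The wide slot's are far stiffer: the wide end stays mm high unless itself pressed. Along y, 3 mm play. Seated, the plate top is 24 mm above the bench.
- jar: Amber glass jar with a steel cap, 60 mm across, 85 mm tall, standing loose on the bench; leave it alone. Origin: centre of its underside.
- brush: Brush, 190 mm long, lying loose on the bench; leave it alone. Origin: underside, about mid-length.
- bowl: White ceramic bowl, 90 mm across, 40 mm tall, loose; leave it alone. Origin: centre of its underside.
Things that resemble listed ones, but are neither listed nor needed, are in the scene too. There is more than one size of the stamp; the one meant has the size given above.

How it is judged:
By the outcome, as a careful person would: the job done as asked, in the order asked, and still so for the second after the job is handed in, with the robot touching nothing.
It also fails if it takes over 72 s, if anything falls off the work surface, if the arm or the gripper's body presses on something with over 40 N, if the wrist force passes 120 N, or if a joint passes its speed limit or range.

## Robot

A 6-joint arm with a two-finger parallel gripper is mounted at the origin on the work surface. World frame = base frame: x ahead of the robot, y to its left, z up, the work surface at z = 0. Lengths are in m, angles in rad, forces in N, time in s.
With the tool pointing down it reaches from about 0.3 to 0.875 m from the base axis. Payload 6.4 kg.
Tool frame: the origin (TCP) lies midway between the tips of the shut fingers; the grasp point (between the pads) lies 19 mm behind it; z points along the fingers, y is the line along which they close (so a half turn about z gives the same grasp; the last joint's range is limited). The gripper opens to 88 mm and grips with 3 to 60 N. Pads are 18 mm wide; open, the fingers measure 123 mm over their backs; the gripper's body (75 mm by 187 mm) begins 45 mm behind the grasp point.
Start: joints at [-1.492, 0.181, 1.607, -0, 1.354, -0.206], TCP at [0.162, -0.552, 0.239] pointing down, gripper open.
Joint ranges: [-2.99, 2.99], [-0.89, 2.07], [0.3, 2.58], [-1.14, 4.28], [0, 2.63], [-3.12, 3.12]. Speed limits (rad/s): [2.57, 2.57, 3.01, 3.14, 3.14, 3.14].

## Interface

Orientations are given as a unit quaternion [x, y, z, w].
In Python, from cell import r gives the robot as it stands. The module is installed in compiled form; this text tells all that it offers.
- The arm moves only by the tool step_arm, never from a script. Its argument "series" is a list that holds one entry, the list of rows, each a list of 7 numbers: the turn, a rotation vector about the world's x, y, z in units of 0.15 rad (1.0 is 0.15 rad), then the shift along the world's x, y, z in units of 0.5 m (1.0 is 0.5 m), then the opening, from -1 (shut) to 1 (fully open). In form: [[[ax, ay, az, dx, dy, dz, gripper], ...]]. A call has 1 to 20 rows; each row shifts and turns the commanded pose from where the row before left it; what a row does not reach is not made up. A row lasts 1/10 s, in which the tool goes at most 50 mm and 8.59 degrees, less where a joint would pass 70% of its speed; a pose out of reach is approached as far as the arm can. A call with a number of a shift or a turn outside -1 to 1 is refused whole. A call with a gripper value outside its range is refused whole. The fingers move at their own pace and stop on an object; "force" is the grip in N (left out, the last holds). Time passes only in rows, so rows that do not move let the fingers close. It gives the time, the measured TCP pose, the force, the opening and the grip force at its end, in the units of the state.
- r.state(): the state, without advancing time (a new reading comes with each control period).
- r.grab_frame(name): name is "scene" or "top" or "wrist"; returns the picture (420x560x3 uint8, blue, green, red); there is no depth.
- r.get_calibration(name): a dict with "intrinsics" (3x3 intrinsics, pixels), "pose" (4x4, takes a point from camera to world coordinates); the wrist camera has in their place "T_tool_cam" (4x4, takes a point from camera to tool coordinates, whose origin is the TCP and whose axes are the flange's). Camera axes: x right, y down, z forward; pixel columns grow to the right and rows downward; lengths in m; the calibration is good to about 2 mm. The wrist camera is an equidistant fisheye: a pixel r from the principal point sees the ray r / f radians off the axis. A picture is of the moment at which its call begins: read the wrist's pose just before it. get_calibration takes no time and is no camera call.
- r.sign_off(): hands the job in; it is judged then, once.
The state is a dict: "clock": time; "q": joint angles; "qd": joint speeds; "tau": joint torques, N m; "tool_pos": TCP position; "orientation": TCP orientation; "ft_force": force on the tool from outside, world axes, zero at the start; "moment": the same for the moment, N m; "gripper_width": finger opening in m; "finger_force": force on a finger pad.
Only numpy, scipy, OpenCV 4.12 (cv2) and the standard library are available. Lean on these libraries where they do the work, as an engineer would, in place of code of your own. Each camera call takes 0.05 s, during which the arm holds its last target. There are 200 camera calls.

## Working session

There is one attempt and no reset: what is moved stays moved. The work goes in short steps, Python scripts to look and compute and a tool call to move; the robot and the scene stay as the last step left them, time stands still between calls to the robot, and variables do not carry over. Pictures are saved under pics/ and viewed, at most 10 in all, crops included, and the job is handed in when it is done.

Besides the shell and the picture viewer there is one more tool, called after "Emit:" by a JSON object that holds its "name" and its "arguments". step_arm: Moves the arm, as the interface text tells. Its arguments: {"type":"object","properties":{"series":{"type":"array","items":{"type":"array","items":{"type":"array","items":{"type":"number","minimum":-1,"maximum":1}}}},"force":{"type":"number"}},"required":["series"]}

```bash
mkdir -p pics; python3 - <<'E'
from cell import r
import cv2
for n in("top","scene"):
    f=r.grab_frame(n);cv2.imwrite(f"pics/{n}0.png",f)
    c=r.get_calibration(n);print(n,c["intrinsics"],c["pose"])
print(r.get_calibration("wrist"))
print(r.state())
E
```

```text
top [[448.55907974   0.         273.54728653]
 [  0.         448.55907974 206.37308887]
 [  0.           0.           1.        ]] [[-0.09049962 -0.97340498  0.21045798  0.3516882 ]
 [-0.9958957   0.08872213 -0.0178925  -0.02896073]
 [-0.00125563 -0.21121347 -0.97743915  1.08866171]
 [ 0.          0.          0.          1.        ]]
scene [[419.68056725   0.         274.01759102]
 [  0.         419.68056725 210.38219278]
 [  0.           0.           1.        ]] [[ 0.10518157  0.59518192 -0.79667768  1.36196018]
 [ 0.99444179 -0.06676002  0.08141635 -0.13232299]
 [-0.00472868 -0.80081308 -0.5988957   0.66570102]
 [ 0.          0.          0.          1.        ]]
{'intrinsics': array([[325.1922621 ,   0.        , 284.18915214],
       [  0.        , 325.1922621 , 212.88980279],
       [  0.        ,   0.        ,   1.        ]]), 'T_tool_cam': array([[-1.97896530e-03, -9.52371846e-01, -3.04932699e-01,
         8.03824129e-02],
       [ 9.99997920e-01, -1.73437470e-03, -1.07299595e-03,
         4.27980691e-04],
       [ 4.93023577e-04, -3.04934188e-01,  9.52373298e-01,
        -1.46278254e-01],
       [ 0.00000000e+00,  0.00000000e+00,  0.00000000e+00,
         1.00000000e+00]])}
{'clock': 0.1, 'q': array([-1.49229911e+00,  1.81473010e-01,  1.60787799e+00,  1.89009639e-05,
        1.35379180e+00, -2.06320999e-01]), 'qd': array([ 6.56986041e-05, -9.02772942e-04, -1.51090508e-03,  2.43928846e-04,
       -1.16707323e-03,  8.20637858e-05]), 'tau': array([ 7.43551864e-04, -4.34820342e+01, -3.42695010e+01,  7.04045780e-02,
        3.39980365e-02, -3.06897402e-05]), 'tool_pos': array([ 0.16153869, -0.55135635,  0.23791122]), 'orientation': array([ 9.89876941e-01,  1.41926183e-01,  5.87108792e-05, -7.72898072e-04]), 'ft_force': array([ 0.65080719,  0.11312888, -0.46609249]), 'moment': array([ 0.02101024, -0.02668203, -0.04028121]), 'finger_force': 0.0, 'gripper_width': 0.0880714957564821}
```

View pics/top0.png

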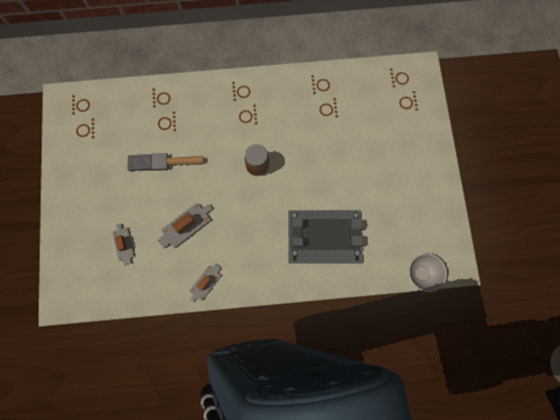

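View pics/scene0.png

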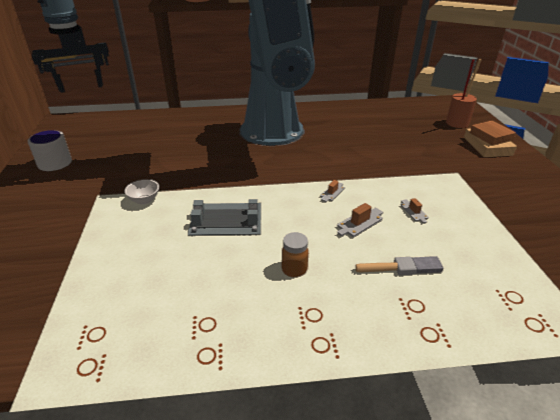

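The top view shows three stamps. The largest is at (187,226), about 65 px or 150 mm long, so it is the one meant. The holder is at (326,237) with its long axis along world y, the jar at (257,160) and the bowl at (430,271). I'll zoom in on the stamp and holder.

```bash
cat > h.py <<'E'
import numpy as np, cv2
from cell import r
from scipy.spatial.transform import Rotation as R
def ray(n,uv,st=None):
    c=r.get_calibration(n); K=c["intrinsics"]
    x=(uv[0]-K[0,2])/K[0,0]; y=(uv[1]-K[1,2])/K[1,1]
    if n!="wrist":
        T=c["pose"]; d=np.array([x,y,1.])
    else:
        P=np.eye(4); P[:3,:3]=R.from_quat(st["orientation"]).as_matrix(); P[:3,3]=st["tool_pos"]
        T=P@c["T_tool_cam"]; th=np.hypot(x,y); s=np.sin(th)/max(th,1e-9); d=np.array([x*s,y*s,np.cos(th)])
    return T[:3,3],T[:3,:3]@d
def hit(n,uv,z,st=None):
    o,d=ray(n,uv,st); return o+d*(z-o[2])/d[2]
E
python3 - <<'E'
from h import *
f=cv2.imread("pics/top0.png")
a=cv2.resize(f[195:260,150:225],None,fx=5,fy=5,interpolation=cv2.INTER_CUBIC)
b=cv2.resize(f[200:270,280:375],None,fx=5,fy=5,interpolation=cv2.INTER_CUBIC)
a=cv2.convertScaleAbs(a,alpha=1.5);b=cv2.convertScaleAbs(b,alpha=2.5)
o=np.zeros((600-230,800,3),np.uint8); o=np.zeros((360,800,3),np.uint8)
o[:a.shape[0],:375]=a[:360]; w=cv2.resize(b,(415,306)); o[:306,380:795]=w
cv2.imwrite("pics/crop1.png",o)
for uv in [(187,226),(326,237)]: print(hit("top",uv,0.02))
for uv in [(289,210),(363,210),(365,263),(289,263)]: print(hit("top",uv,0.006))
E
```

```text
[0.55246356 0.16403089 0.02      ]
[ 0.49541003 -0.16716479  0.02      ]
[ 0.5722359  -0.08588441  0.006     ]
[ 0.55568513 -0.26749074  0.006     ]
[ 0.42619959 -0.25504871  0.006     ]
[ 0.4427478  -0.07316693  0.006     ]
```

View pics/crop1.png

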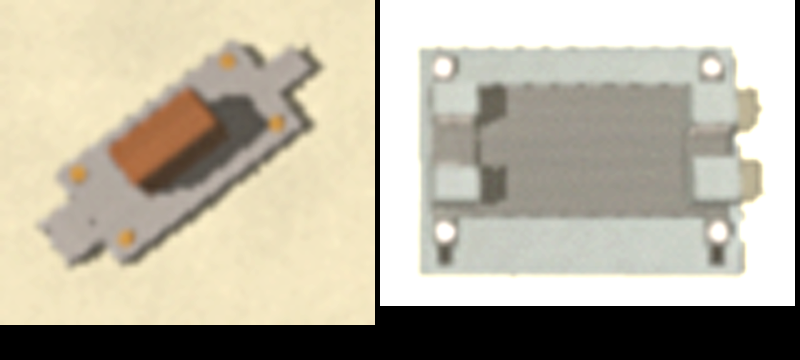

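The crop shows the stamp's wide ear at the lower left (about 165,242 in the full image) and its narrow ear at the upper right (208.6,210). The holder's wide slot is at the image left, which is world +y. Next I'll compute the stamp pose.

```bash
python3 - <<'E'
from h import *
w=hit("top",(164,242.3),.012); n=hit("top",(208.8,210),.012)
print(w,n,(w+n)/2,np.degrees(np.arctan2(*(w-n)[1::-1])),np.linalg.norm((w-n)[:2]))
E
```

```text
[0.51913207 0.2227876  0.012     ] [0.58885957 0.11024859 0.012     ] [0.55399582 0.1665181  0.012     ] 121.7817408156192 0.13238940383385114
```

Emit:
{"name": "step_arm", "arguments": {"series": [[[0,0,0.614,0.039,0.072,-0.004,1],[0,0,0.614,0.039,0.072,-0.004,1],[0,0,0.614,0.039,0.072,-0.004,1],[0,0,0.614,0.039,0.072,-0.004,1],[0,0,0.614,0.039,0.072,-0.004,1],[0,0,0.614,0.039,0.072,-0.004,1],[0,0,0.614,0.039,0.072,-0.004,1],[0,0,0.614,0.039,0.072,-0.004,1],[0,0,0.614,0.039,0.072,-0.004,1],[0,0,0.614,0.039,0.072,-0.004,1],[0,0,0.614,0.039,0.072,-0.004,1],[0,0,0.614,0.039,0.072,-0.004,1],[0,0,0.614,0.039,0.072,-0.004,1],[0,0,0.614,0.039,0.072,-0.004,1],[0,0,0.614,0.039,0.072,-0.004,1],[0,0,0.614,0.039,0.072,-0.004,1],[0,0,0.614,0.039,0.072,-0.004,1],[0,0,0.614,0.039,0.072,-0.004,1],[0,0,0.614,0.039,0.072,-0.004,1],[0,0,0.614,0.039,0.072,-0.004,1]]]}}

```text
clock: 2.1
tool_pos: [0.5518, 0.1699, 0.1981]
orientation: [0.484, 0.875, -0.0, -0.0]
ft_force: [0.5, -0.8, -0.2]
gripper_width: 0.0882
finger_force: 0.0
```

Emit:
{"name": "step_arm", "arguments": {"series": [[[0,0,0,0,0,0,1],[0,0,0,0,0,0,1]]]}}

```text
clock: 2.3
tool_pos: [0.551, 0.1688, 0.1978]
orientation: [0.485, 0.874, -0.001, -0.001]
ft_force: [-0.5, -0.4, 0.5]
gripper_width: 0.0883
finger_force: 0.0
```

```bash
python3 - <<'E'
from h import *
s=r.state(); f=r.grab_frame("wrist"); cv2.imwrite("pics/w1.png",f)
np.save("w1.npy",np.r_[s["tool_pos"],s["orientation"]]); 
print(s["tool_pos"],s["orientation"],s["q"],s["ft_force"],s["clock"])
m=R.from_quat(s["orientation"]).as_matrix();print(m.round(4))
E
```

```text
[0.55102424 0.1687669  0.19776602] [ 4.85373627e-01  8.74306295e-01 -6.69450863e-04 -7.05070034e-04] [ 9.15172347e-02  2.23990427e-01  1.64185209e+00 -3.25970423e-04
  1.27766947e+00 -4.65603165e-01] [-0.52023376 -0.37185519  0.46572807] 2.3
[[-5.288e-01  8.487e-01 -1.900e-03]
 [ 8.487e-01  5.288e-01 -5.000e-04]
 [ 6.000e-04 -1.900e-03 -1.000e+00]]
```

View pics/w1.png

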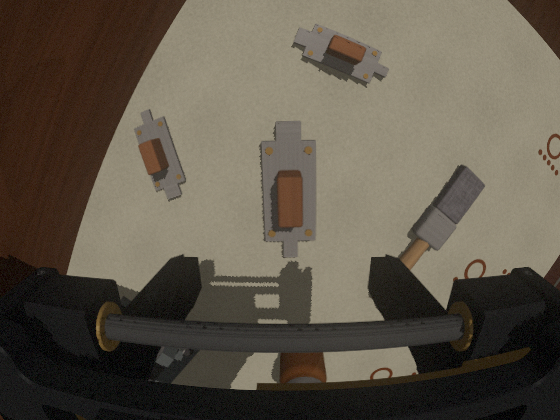

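The wrist view shows the target stamp with its wide ear up at (288,130), its narrow ear at (290,248), and the grip at about (290,195). I'll measure its edges.

```bash
python3 - <<'E'
from h import *
v=np.load("w1.npy"); st=dict(tool_pos=v[:3],orientation=v[3:])
f=cv2.imread("pics/w1.png"); roi=f[110:265,245:335]
b,g,rr=[roi[...,i].astype(int) for i in range(3)]
wood=((rr-b)>45)&(rr<185)&(g<110)
metal=(abs(rr-b)<14)&(rr>105)
for nm,m,z in(("wood",wood,.052),("metal",metal,.012)):
    m=m.astype(np.uint8)*255
    n,l,s,c=cv2.connectedComponentsWithStats(m); k=1+np.argmax(s[1:,4]); print(nm,s[k])
    cn=max(cv2.findContours((l==k).astype(np.uint8),0,1)[0],key=cv2.contourArea).reshape(-1,2)+[245,110]
    P=np.array([hit("wrist",p,z,st)[:2] for p in cn])
    rc=cv2.minAreaRect((P*1e3).astype(np.float32)); print(rc)
    M=R.from_quat(st["orientation"]).as_matrix(); L=(P-v[:2])@M[:2,:2]
    print("tool frame min/max mm",L.min(0)*1e3,L.max(0)*1e3)
    if nm=="metal":
        for lo in range(-80,90,8):
            q=L[(L[:,0]*1e3>=lo)&(L[:,0]*1e3<lo+8),1]*1e3
            if len(q): print(lo,q.min().round(1),q.max().round(1))
cv2.imwrite("pics/m.png",np.hstack([wood,metal]).astype(np.uint8)*255)
E
```

```text
wood [  33   66   24   51 1159]
((557.827392578125, 168.50857543945312), (21.53107261657715, 48.79341125488281), 32.65277099609375)
tool frame min/max mm [-28.09941076  -5.1116062 ] [20.50561656 16.69894833]
metal [  17   11   53  136 1873]
((558.167236328125, 167.65231323242188), (53.548404693603516, 148.488525390625), 33.2782096862793)
tool frame min/max mm [-78.79135805 -22.11028078] [69.56102461 33.48674517]
-80 0.3 13.8
-72 0.3 13.7
-64 -19.5 33.5
-56 -9.6 33.4
-48 10.2 33.2
-40 22.0 32.9
-32 -20.0 32.8
-24 -20.9 32.5
-16 -20.8 32.4
-8 -20.7 32.2
0 -21.5 32.0
8 -21.4 31.8
16 -21.3 31.6
24 -22.1 31.5
32 -22.1 29.3
40 -13.7 20.0
48 -11.6 18.9
56 -6.5 16.8
64 -7.5 15.8
```

Emit:
{"name": "step_arm", "arguments": {"series": [[[0,0,0.155,0.014,-0.002,-0.05,1],[0,0,0,0,0,-0.08,1],[0,0,0,0,0,-0.08,1],[0,0,0,0,0,-0.08,1],[0,0,0,0,0,-0.04,1],[0,0,0,0,0,-0.022,1],[0,0,0,0,0,0,1],[0,0,0,0,0,0,1]]]}}

```text
clock: 3.15
tool_pos: [0.5594, 0.1667, 0.024]
orientation: [0.476, 0.879, 0.0, 0.001]
ft_force: [0.4, -0.4, 0.9]
gripper_width: 0.088
finger_force: 0.0
```

Emit:
{"name": "step_arm", "arguments": {"series": [[[0,0,0,0,0,0,-0.4],[0,0,0,0,0,0,-1],[0,0,0,0,0,0,-1],[0,0,0,0,0,0,-1],[0,0,0,0,0,0,-1],[0,0,0,0,0,0,-1],[0,0,0,0,0,0,-1],[0,0,0,0,0,0,-1]]], "force": 50}}

```text
clock: 3.95
tool_pos: [0.5586, 0.1672, 0.0227]
orientation: [0.476, 0.88, -0.0, -0.0]
ft_force: [0.7, -0.4, 0.0]
gripper_width: 0.0265
finger_force: 0.0
```

Emit:
{"name": "step_arm", "arguments": {"series": [[[0,0,0,0,0,-0.002,-1],[0,0,0,0,0,0,-1],[0,0,0,0,0,0,-1]]]}}

```text
clock: 4.25
tool_pos: [0.5586, 0.1671, 0.0225]
orientation: [0.476, 0.88, -0.0, -0.0]
ft_force: [-3.7, -0.7, 7.3]
gripper_width: 0.0231
finger_force: 50.0
```

Emit:
{"name": "step_arm", "arguments": {"series": [[[0,0,0,0,0,0.04,-1],[0,0,0,0,0,0.08,-1],[0,0,0,0,0,0.08,-1],[0,0,0,0,0,0.08,-1],[0,0,0,0,0,0,-1],[0,0,0,0,0,0,-1]]]}}

```text
clock: 4.85
tool_pos: [0.5585, 0.1671, 0.1616]
orientation: [0.476, 0.88, 0.0, 0.0]
ft_force: [-0.3, -0.6, -4.0]
gripper_width: 0.0238
finger_force: 50.0
```

```bash
python3 - <<'E'
from h import *
c=lambda x,y:(280+(x-380)/4.37-.4,200+y/4.37-.4)
H=lambda x,y,z:hit("top",c(x,y),z)[:2]
# base corners
B=[H(420,48,.006),H(733,48,.006),H(743,272,.006),H(420,272,.006)]
ctr=sum(B)/4; yv=(B[0]+B[3]-B[1]-B[2]); yaw=np.arctan2(yv[1],yv[0]); print("base",ctr,np.degrees(yaw))
ey=np.array([np.cos(yaw),np.sin(yaw)]); ex=np.array([ey[1],-ey[0]])
print([(float((b-ctr)@ex*1e3),float((b-ctr)@ey*1e3)) for b in B])
for x,y in[(455,83),(455,116),(455,162),(455,200),(712,85),(712,124),(712,158),(715,200),(433,140),(480,100),(690,100),(740,100)]:
    p=H(x,y,.044); print((x,y),p.round(4),((p-ctr)@ex*1e3).round(1),((p-ctr)@ey*1e3).round(1))
E
```

```text
base [ 0.50016495 -0.16716969] 84.79700204392094
[(62.932988892289515, 88.10436966744217), (62.92006343651442, -88.35304694052286), (-62.920063436514326, -88.73348405214348), (-62.93298889228932, 88.98216132522421)]
(455, 83) [ 0.5421 -0.1002] 35.7 70.5
(455, 116) [ 0.5241 -0.0983] 17.6 70.7
(455, 162) [ 0.4992 -0.0958] -7.5 71.0
(455, 200) [ 0.4788 -0.0937] -28.0 71.2
(712, 85) [ 0.5284 -0.2387] 34.6 -68.7
(712, 124) [ 0.5072 -0.236 ] 13.2 -67.9
(712, 158) [ 0.4888 -0.2336] -5.3 -67.2
(715, 200) [ 0.4662 -0.2322] -28.0 -67.9
(433, 140) [ 0.5121 -0.0852] 4.5 82.7
(480, 100) [ 0.5316 -0.1127] 26.4 57.1
(690, 100) [ 0.5213 -0.2258] 26.4 -56.5
(740, 100) [ 0.5188 -0.2527] 26.4 -83.5
```

Emit:
{"name": "step_arm", "arguments": {"series": [[[0,0,-0.372,-0.0101,-0.0673,0,-1],[0,0,-0.372,-0.0101,-0.0673,0,-1],[0,0,-0.372,-0.0101,-0.0673,0,-1],[0,0,-0.372,-0.0101,-0.0673,0,-1],[0,0,-0.372,-0.0101,-0.0673,0,-1],[0,0,-0.372,-0.0101,-0.0673,0,-1],[0,0,-0.372,-0.0101,-0.0673,0,-1],[0,0,-0.372,-0.0101,-0.0673,0,-1],[0,0,-0.372,-0.0101,-0.0673,0,-1],[0,0,-0.372,-0.0101,-0.0673,0,-1],[0,0,-0.372,-0.0101,-0.0673,0,-1],[0,0,-0.378,-0.0101,-0.0673,0,-1],[0,0,0,0,0,-0.04,-1],[0,0,0,0,0,-0.04,-1],[0,0,0,0,0,0,-1],[0,0,0,0,0,0,-1],[0,0,0,0,0,0,-1]]]}}

```text
clock: 6.55
tool_pos: [0.4981, -0.2364, 0.1217]
orientation: [0.738, 0.674, -0.0, -0.0]
ft_force: [-0.3, -0.2, -3.2]
gripper_width: 0.0233
finger_force: 50.0
```

```bash
python3 - <<'E'
from h import *
s=r.state(); f=r.grab_frame("wrist"); cv2.imwrite("pics/w2.png",f)
np.save("w2.npy",np.r_[s["tool_pos"],s["orientation"]]); 
print(s["tool_pos"],s["orientation"],s["ft_force"],s["moment"],s["clock"])
g=cv2.convertScaleAbs(f,alpha=1.8)[0:300,130:430]
cv2.imwrite("pics/w2c.png",cv2.resize(g,None,fx=2,fy=2,interpolation=cv2.INTER_CUBIC))
E
```

```text
[ 0.49808793 -0.23639413  0.12171854] [ 7.38463269e-01  6.74293689e-01 -1.47324543e-05 -1.45090993e-04] [-0.33963259 -0.15126819 -3.21936198] [-0.09112866 -0.1016383   0.03318357] 6.55
```

View pics/w2c.png

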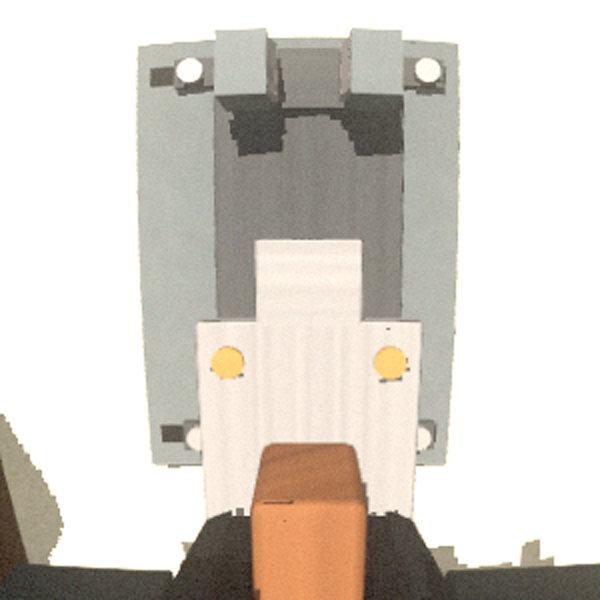

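The wrist view shows the two wide posts with tops spanning crop x 217–267 and 351–403. The held stamp's ear edges are at 256 and 361 (y≈280), and the plate edges at about 198 and 420. I'll convert these to the tool frame.

```bash
python3 - <<'E'
from h import *
v=np.load("w2.npy"); st=dict(tool_pos=v[:3],orientation=v[3:]); M=R.from_quat(v[3:]).as_matrix()
def L(x,y,z): return ((hit("wrist",(130+x/2-.25,y/2-.25),z,st)-v[:3])@M)[:2]*1e3
print("tool yaw",np.degrees(np.arctan2(M[1,0],M[0,0])))
zt=v[2]-.0225+.012
for nm,pts,z in(("posts",[(216,60),(267,60),(351,60),(403,60),(217,95),(268,95),(352,95),(403,95)],.044),
 ("base",[(137,45),(459,45),(153,465),(445,463)],.006),
 ("ear",[(256,245),(361,245),(256,310),(361,310),(308,240)],zt),("plate",[(197,325),(420,325),(205,510),(413,510),(308,322)],zt)):
    print(nm,[tuple(float(t) for t in L(*p,z).round(1)) for p in pts])
E
```

```text
tool yaw 84.79865019394676
posts [(138.3, -30.2), (137.5, -12.8), (137.5, 15.5), (138.2, 33.3), (125.5, -29.8), (124.8, -12.5), (124.8, 15.8), (125.4, 33.2)]
base [(157.5, -68.1), (156.4, 61.8), (-22.3, -67.6), (-21.6, 60.6)]
ear [(74.6, -11.5), (74.6, 13.6), (58.8, -11.7), (58.7, 13.7), (75.7, 0.9)]
plate [(55.3, -26.4), (55.2, 28.3), (5.7, -26.8), (5.5, 28.9), (55.8, 0.9)]
```

Emit:
{"name": "step_arm", "arguments": {"series": [[[0,0,0,0.004,0.044,0,-1],[0,0,0,0.004,0.044,0,-1],[0,0,0,0.005,0.044,0,-1],[0,0,0,0,0,-0.05,-1],[0,0,0,0,0,-0.054,-1],[0,0,0,0,0,0,-1],[0,0,0,0,0,0,-1],[0,0,0,0,0,0,-1]]]}}

```text
clock: 7.4
tool_pos: [0.5057, -0.1714, 0.0715]
orientation: [0.739, 0.674, 0.0, 0.001]
ft_force: [0.5, 0.2, -4.3]
gripper_width: 0.0233
finger_force: 50.0
```

```bash
python3 - <<'E'
from h import *
s=r.state(); f=r.grab_frame("wrist"); np.save("w3.npy",np.r_[s["tool_pos"],s["orientation"]]); cv2.imwrite("pics/w3.png",f)
print(s["tool_pos"],s["ft_force"],s["moment"],s["clock"])
g=cv2.convertScaleAbs(f,alpha=1.8)[60:260,180:390]
cv2.imwrite("pics/w3c.png",cv2.resize(g,None,fx=3,fy=3,interpolation=cv2.INTER_CUBIC)[:600])
E
```

```text
[ 0.50570577 -0.17140707  0.07150398] [ 0.51342234  0.16206767 -4.29784547] [ 0.00028125 -0.12423039  0.01739224] 7.4
```

View pics/w3c.png

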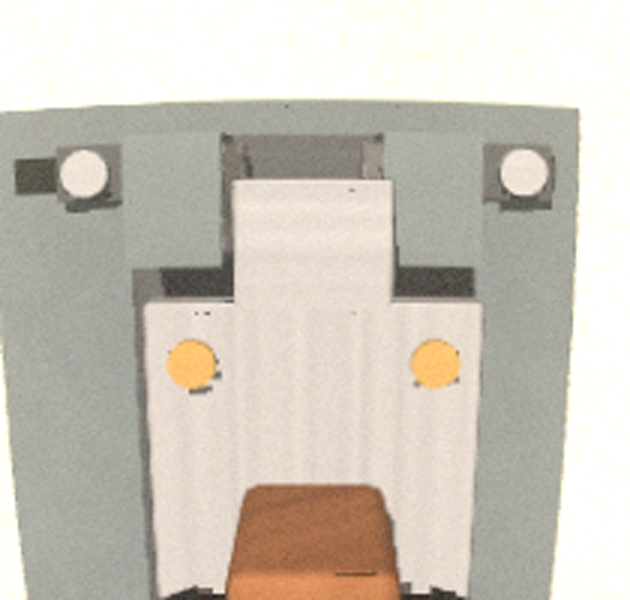

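The close wrist view shows the ear edges at crop x 234 and 393, the post inner edges at about 222 and 384, and the outer edges at about 121 and 484. The ear sits a little to the right.

```bash
python3 - <<'E'
from h import *
v=np.load("w3.npy"); st=dict(tool_pos=v[:3],orientation=v[3:]); M=R.from_quat(v[3:]).as_matrix()
f=cv2.imread("pics/w3.png").astype(np.float32).mean(2)
def L(u,w,z): return ((hit("wrist",(u,w),z,st)-v[:3])@M)[:2]*1e3
zt=v[2]-.0225+.012
print("tool",np.degrees(np.arctan2(M[1,0],M[0,0])),M[2])
for row in (112,118,124,130,136,142,150,156): # edges
    d=np.convolve(f[row-1:row+2].mean(0),[1,0,-1],"same")
    e=[u for u in range(195,365) if abs(d[u])>9 and abs(d[u])==abs(d[u-2:u+3]).max()]
    print(row,[(u,round(float(d[u])),float(L(u,row,.044)[1].round(1)),float(L(u,row,zt)[1].round(1))) for u in e])
for p in[(222,135),(384,135),(121,135),(484,135),(222,260),(388,260)]: print("post",L(180+p[0]/3-.3,60+p[1]/3-.3,.044).round(1))
for p in[(234,182),(393,180),(234,295),(393,295),(143,305),(482,303)]: print("st",L(180+p[0]/3-.3,60+p[1]/3-.3,zt).round(1))
E
```

```text
tool 84.76862056177436 [-0.00126666  0.00265461 -0.99999567]
112 [(202, 32, -42.9, -38.6), (213, -36, -36.8, -33.1), (220, 24, -33.0, -29.7), (253, -31, -15.3, -13.7), (260, -12, -11.6, -10.4), (263, 16, -10.0, -8.9), (301, 16, 10.0, 9.1), (307, 15, 13.2, 12.0), (341, -25, 31.3, 28.3), (348, 38, 35.1, 31.8), (360, -33, 41.7, 37.7)]
118 [(200, 59, -44.1, -39.7), (215, -66, -35.8, -32.2), (220, 23, -33.1, -29.7), (253, -33, -15.3, -13.7), (264, 23, -9.5, -8.5), (301, 17, 10.0, 9.1), (308, 23, 13.7, 12.5), (340, -20, 30.8, 27.9), (347, 65, 34.6, 31.3), (362, -55, 42.9, 38.8)]
124 [(203, 37, -42.5, -38.3), (213, -36, -37.0, -33.3), (217, 21, -34.8, -31.3), (220, 25, -33.1, -29.8), (253, -37, -15.4, -13.8), (257, 50, -13.2, -11.9), (296, -14, 7.4, 6.7), (310, -43, 14.8, 13.4), (340, -23, 30.9, 28.0), (349, 27, 35.8, 32.4), (358, -21, 40.8, 36.9), (364, 21, 44.1, 39.9)]
130 [(201, -24, -43.8, -39.4), (209, 11, -39.3, -35.4), (253, -33, -15.4, -13.8), (257, 56, -13.3, -11.9), (310, -51, 14.8, 13.5), (346, -20, 34.2, 31.0), (363, 13, 43.7, 39.5)]
136 [(253, -26, -15.5, -13.9), (257, 46, -13.3, -11.9), (310, -60, 14.8, 13.5)]
142 [(253, -18, -15.5, -13.9), (258, 56, -12.9, -11.5), (310, -55, 14.9, 13.5)]
150 [(224, -18, -31.4, -28.2), (233, -20, -26.5, -23.8), (258, 75, -12.9, -11.6), (311, -59, 15.5, 14.1), (337, 35, 29.6, 26.8)]
156 [(224, -25, -31.5, -28.3), (234, -26, -26.0, -23.4), (258, 73, -13.0, -11.6), (310, -58, 15.0, 13.6), (338, 41, 30.2, 27.4)]
post [ 83.5 -14.9]
post [83.4 13.5]
post [ 84.1 -32.9]
post [83.9 31.3]
post [ 61.2 -15.2]
post [61.  14.4]
st [ 75.5 -11.5]
st [75.8 13.8]
st [ 57.2 -11.8]
st [57.1 14. ]
st [ 55.8 -26.8]
st [56.  28.6]
```

Emit:
{"name": "step_arm", "arguments": {"series": [[[0,0,0,-0.003,0.003,0,-1],[0,0,0,0,0,0,-1],[0,0,0,0,0,0,-1],[0,0,0,0,0,0,-1]]]}}

```text
clock: 7.85
tool_pos: [0.503, -0.1692, 0.0699]
orientation: [0.739, 0.674, 0.0, 0.0]
ft_force: [-0.1, 0.4, -4.1]
gripper_width: 0.0236
finger_force: 50.0
```

```bash
cat > chk.py <<'E'
from h import *
s=r.state(); f=r.grab_frame("wrist").astype(np.float32).mean(2)
v=np.r_[s["tool_pos"],s["orientation"]]; st=s; M=R.from_quat(v[3:]).as_matrix()
def L(u,w,z): return ((hit("wrist",(u,w),z,st)-v[:3])@M)[:2]*1e3
zt=v[2]-.0225+.012
print(v[:3].round(4),"yaw",np.degrees(np.arctan2(M[1,0],M[0,0])),M[2].round(4),s["ft_force"].round(1),s["moment"].round(2),s["clock"])
for row in (112,118,124,130,136,142,150,156):
    d=np.convolve(f[row-1:row+2].mean(0),[1,0,-1],"same")
    e=[u for u in range(240,325) if abs(d[u])>9 and abs(d[u])==abs(d[u-2:u+3]).max()]
    print(row,[(u,round(float(d[u])),float(L(u,row,.044)[1].round(1)),float(L(u,row,zt)[1].round(1))) for u in e])
E
python3 chk.py
```

```text
[ 0.503  -0.1692  0.0699] yaw 84.77043275726297 [-1.e-04  2.e-04 -1.e+00] [-0.1  0.4 -4.1] [-0.07 -0.06 -0.01] 7.85
112 [(259, -25, -12.0, -10.8), (306, 13, 12.5, 11.5), (313, 20, 16.2, 14.8)]
118 [(258, -23, -12.6, -11.4), (266, -22, -8.4, -7.5), (269, 14, -6.8, -6.1), (305, 13, 12.0, 11.0), (313, 13, 16.2, 14.9)]
124 [(257, 19, -13.1, -11.9), (262, 15, -10.5, -9.5), (265, 10, -8.9, -8.0), (310, -44, 14.7, 13.4), (314, 24, 16.8, 15.4)]
130 [(258, 25, -12.6, -11.4), (310, -66, 14.7, 13.5)]
136 [(258, 30, -12.7, -11.5), (310, -57, 14.7, 13.5)]
142 [(258, 40, -12.7, -11.5), (311, -51, 15.3, 14.0), (314, 43, 16.9, 15.5)]
150 [(258, 39, -12.8, -11.6), (311, -58, 15.3, 14.1)]
156 [(258, 74, -12.9, -11.6), (310, -59, 14.8, 13.6)]
```

Emit:
{"name": "step_arm", "arguments": {"series": [[[0,0,0,0.002,-0.001,-0.006,-1],[0,0,0,0,0,0,-1],[0,0,0,0,0,0,-1],[0,0,0,0,0,0,-1]]]}}

```text
clock: 8.3
tool_pos: [0.504, -0.1696, 0.0666]
orientation: [0.739, 0.674, -0.0, -0.0]
ft_force: [0.4, 0.0, -4.0]
gripper_width: 0.0236
finger_force: 50.0
```

```bash
python3 chk.py
```

```text
[ 0.504  -0.1696  0.0666] yaw 84.77070433117308 [ 1.e-04 -2.e-04 -1.e+00] [ 0.4  0.  -4. ] [-0.08 -0.09  0.06] 8.3
112 [(256, -19, -13.3, -12.3), (305, 18, 11.8, 11.0), (312, 17, 15.4, 14.4)]
118 [(256, -33, -13.3, -12.3), (267, 23, -7.7, -7.1), (305, 19, 11.8, 11.0), (311, 21, 14.9, 13.9)]
124 [(257, 32, -12.9, -11.9), (294, 14, 6.2, 5.8), (310, -51, 14.4, 13.4)]
130 [(258, 37, -12.4, -11.4), (310, -64, 14.4, 13.5)]
136 [(258, 43, -12.4, -11.5), (310, -57, 14.5, 13.5)]
142 [(258, 54, -12.5, -11.5), (311, -58, 15.0, 14.0)]
150 [(258, 65, -12.5, -11.6), (310, -49, 14.5, 13.6)]
156 [(258, 74, -12.6, -11.6), (310, -57, 14.6, 13.6)]
```

Emit:
{"name": "step_arm", "arguments": {"series": [[[0,0,0,0,0,-0.006,-1],[0,0,0,0,0,-0.004,-1],[0,0,0,0,0,0,-1],[0,0,0,0,0,0,-1]]]}}

```text
clock: 8.75
tool_pos: [0.5039, -0.1696, 0.0616]
orientation: [0.739, 0.674, -0.0, -0.0]
ft_force: [-0.4, -0.1, -4.2]
gripper_width: 0.0235
finger_force: 50.0
```

Emit:
{"name": "step_arm", "arguments": {"series": [[[0,0,0,0,0,-0.002,-1],[0,0,0,0,0,0,-1]]]}}

```text
clock: 8.95
tool_pos: [0.504, -0.1696, 0.0607]
orientation: [0.739, 0.674, 0.0, -0.0]
ft_force: [-0.1, -0.0, -3.7]
gripper_width: 0.0235
finger_force: 50.0
```

```bash
python3 chk.py|head -1
```

```text
[ 0.504  -0.1696  0.0607] yaw 84.76911378515184 [ 1.e-04 -0.e+00 -1.e+00] [-0.1 -0.  -3.7] [-0.09 -0.06  0.  ] 8.95
```

Emit:
{"name": "step_arm", "arguments": {"series": [[[0,0,0,0,0,-0.002,-1],[0,0,0,0,0,-0.002,-1],[0,0,0,0,0,0,-1]]]}}

```text
clock: 9.3
tool_pos: [0.5038, -0.1696, 0.0585]
orientation: [0.739, 0.674, -0.0, -0.0]
ft_force: [0.8, -0.5, -4.1]
gripper_width: 0.0236
finger_force: 50.0
```

Emit:
{"name": "step_arm", "arguments": {"series": [[[0,0,0,0,0,-0.002,-1],[0,0,0,0,0,-0.002,-1],[0,0,0,0,0,0,-1]]]}}

```text
clock: 9.6
tool_pos: [0.5038, -0.1696, 0.0565]
orientation: [0.739, 0.674, -0.0, -0.0]
ft_force: [-0.4, 0.8, -3.9]
gripper_width: 0.0236
finger_force: 50.0
```

Emit:
{"name": "step_arm", "arguments": {"series": [[[0,0,0,0,0,-0.002,-1],[0,0,0,0,0,-0.002,-1],[0,0,0,0,0,0,-1]]]}}

```text
clock: 9.9
tool_pos: [0.5039, -0.1697, 0.0546]
orientation: [0.739, 0.674, -0.0, -0.0]
ft_force: [-0.0, 0.3, -4.7]
gripper_width: 0.0233
finger_force: 50.0
```

Emit:
{"name": "step_arm", "arguments": {"series": [[[0,0,0,0,0,-0.002,-1],[0,0,0,0,0,-0.002,-1],[0,0,0,0,0,0,-1]]]}}

```text
clock: 10.2
tool_pos: [0.5041, -0.1699, 0.0531]
orientation: [0.739, 0.674, -0.0, 0.0]
ft_force: [-1.7, 0.0, 1.1]
gripper_width: 0.0236
finger_force: 50.0
```

```bash
python3 chk.py|head -1
```

```text
[ 0.5041 -0.1699  0.0531] yaw 84.77688870391998 [-3.e-04  2.e-04 -1.e+00] [-1.7  0.   1.1] [0.17 0.2  0.14] 10.2
```

Emit:
{"name": "step_arm", "arguments": {"series": [[[0,0,0,0,0,-0.002,-1],[0,0,0,0,0,-0.002,-1],[0,0,0,0,0,0,-1]]]}}

```text
clock: 10.55
tool_pos: [0.5044, -0.17, 0.0514]
orientation: [0.739, 0.674, 0.0, 0.0]
ft_force: [-2.9, -0.9, 5.7]
gripper_width: 0.0236
finger_force: 50.0
```

Emit:
{"name": "step_arm", "arguments": {"series": [[[0,0,0,0,0,-0.002,-1],[0,0,0,0,0,-0.002,-1],[0,0,0,0,0,0,-1]]]}}

```text
clock: 10.85
tool_pos: [0.5045, -0.1705, 0.0496]
orientation: [0.739, 0.674, -0.0, 0.001]
ft_force: [-2.7, -3.4, 6.0]
gripper_width: 0.0233
finger_force: 50.0
```

```bash
python3 chk.py|head -1
```

```text
[ 0.5045 -0.1705  0.0496] yaw 84.76795488180551 [-0.0013  0.0012 -1.    ] [-2.7 -3.4  6. ] [0.12 0.43 0.11] 10.85
```

Emit:
{"name": "step_arm", "arguments": {"series": [[[0,0,0,-0.001,-0.002,-0.002,-1],[0,0,0,0,0,-0.002,-1],[0,0,0,0,0,0,-1]]]}}

```text
clock: 11.2
tool_pos: [0.5043, -0.1713, 0.0475]
orientation: [0.739, 0.674, 0.0, 0.001]
ft_force: [-2.2, -1.2, 5.7]
gripper_width: 0.0236
finger_force: 50.0
```

Emit:
{"name": "step_arm", "arguments": {"series": [[[0,0,0,0,0,-0.002,-1],[0,0,0,0,0,-0.002,-1],[0,0,0,0,0,0,-1]]]}}

```text
clock: 11.5
tool_pos: [0.5043, -0.1717, 0.0457]
orientation: [0.739, 0.674, 0.0, 0.001]
ft_force: [-2.4, -3.6, 7.1]
gripper_width: 0.0235
finger_force: 50.0
```

```bash
python3 - <<'E'
from h import *
s=r.state(); f=r.grab_frame("wrist"); fs=r.grab_frame("scene"); cv2.imwrite("pics/w4.png",f)
print(s["tool_pos"],s["ft_force"],s["moment"],s["clock"])
g=cv2.convertScaleAbs(f,alpha=1.8)[60:260,180:390]
g=cv2.resize(g,(420,400),interpolation=cv2.INTER_CUBIC)
q=cv2.convertScaleAbs(fs,alpha=1.8)[150:250,175:275]; q=cv2.resize(q,(380,400),interpolation=cv2.INTER_CUBIC)
cv2.imwrite("pics/w4c.png",np.hstack([g,q]))
E
```

```text
[ 0.50434922 -0.17172719  0.04573161] [-2.43583452 -3.5555931   7.12629337] [0.0145073  0.31871028 0.06358703] 11.5
```

View pics/w4c.png

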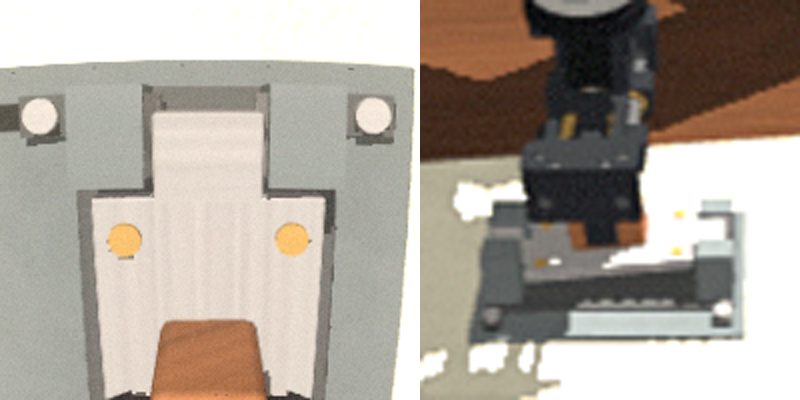

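The wrist view shows the ear well inside the wide slot. In the scene view both ears are between the posts, with the wide end (right) riding higher, as the task warned. I'll push on and then press the wide end.

Emit:
{"name": "step_arm", "arguments": {"series": [[[0,0,0,0,-0.001,-0.002,-1],[0,0,0,0,0,-0.002,-1],[0,0,0,0,0,-0.002,-1],[0,0,0,0,0,0,-1]]]}}

```text
clock: 12.0
tool_pos: [0.5044, -0.1724, 0.0428]
orientation: [0.739, 0.674, 0.0, 0.001]
ft_force: [-2.2, -3.9, 6.8]
gripper_width: 0.0238
finger_force: 50.0
```

Emit:
{"name": "step_arm", "arguments": {"series": [[[0,0,0,0,-0.001,-0.002,-1],[0,0,0,0,0,-0.002,-1],[0,0,0,0,0,-0.002,-1],[0,0,0,0,0,0,-1]]]}}

```text
clock: 12.4
tool_pos: [0.5048, -0.1719, 0.0405]
orientation: [0.739, 0.674, 0.001, 0.001]
ft_force: [-2.6, 3.5, 13.9]
gripper_width: 0.0237
finger_force: 50.0
```

Emit:
{"name": "step_arm", "arguments": {"series": [[[0,0,0,0,0,-0.002,-1],[0,0,0,0,0,-0.002,-1],[0,0,0,0,0,0,-1]]]}}

```text
clock: 12.7
tool_pos: [0.505, -0.1714, 0.0393]
orientation: [0.738, 0.674, 0.001, 0.001]
ft_force: [-5.0, 6.9, 21.2]
gripper_width: 0.0237
finger_force: 50.0
```

Emit:
{"name": "step_arm", "arguments": {"series": [[[0,0,0,0,0,0.004,-1],[0,0,0,0,0,0,-1],[0,0,0,0,0,0,-0.2],[0,0,0,0,0,0,0],[0,0,0,0,0,0,0.2],[0,0,0,0,0,0,0.2],[0,0,0,0,0,0,0.2]]]}}

```text
clock: 13.4
tool_pos: [0.5034, -0.1717, 0.0385]
orientation: [0.739, 0.674, -0.0, -0.0]
ft_force: [-0.0, 0.4, -0.0]
gripper_width: 0.0527
finger_force: 0.0
```

Emit:
{"name": "step_arm", "arguments": {"series": [[[0,0,0,0,0,0.04,0.2],[0,0,0,0,0,0.05,0.2],[0,0,0,0,0,0,-1],[0,0,0,0,0,0,-1],[0,0,0,0,0,0,-1],[0,0,0,0,0,0,-1],[0,0,0,0,0,0,-1],[0,0,0,0,0,0,-1]]]}}

```text
clock: 14.2
tool_pos: [0.5031, -0.1715, 0.0831]
orientation: [0.739, 0.674, -0.0, -0.001]
ft_force: [0.6, -0.2, 0.0]
gripper_width: 0.0069
finger_force: 0.0
```

```bash
python3 - <<'E'
from h import *
s=r.state(); f=r.grab_frame("wrist"); fs=r.grab_frame("scene"); cv2.imwrite("pics/w5.png",f)
print(s["tool_pos"],s["ft_force"],s["moment"],s["clock"],s["gripper_width"])
g=cv2.convertScaleAbs(f,alpha=1.8)[60:260,180:390]
g=cv2.resize(g,(420,400),interpolation=cv2.INTER_CUBIC)
q=cv2.convertScaleAbs(fs,alpha=1.4)[180:250,180:270]; q=cv2.resize(q,(380,400),interpolation=cv2.INTER_CUBIC)
cv2.imwrite("pics/w5c.png",np.hstack([g,q]))
E
```

```text
[ 0.50313306 -0.17147025  0.08312967] [ 0.59981426 -0.24588216  0.01652255] [-0.04929123 -0.01458674  0.01765004] 14.2 0.006924990192293842
```

View pics/w5c.png

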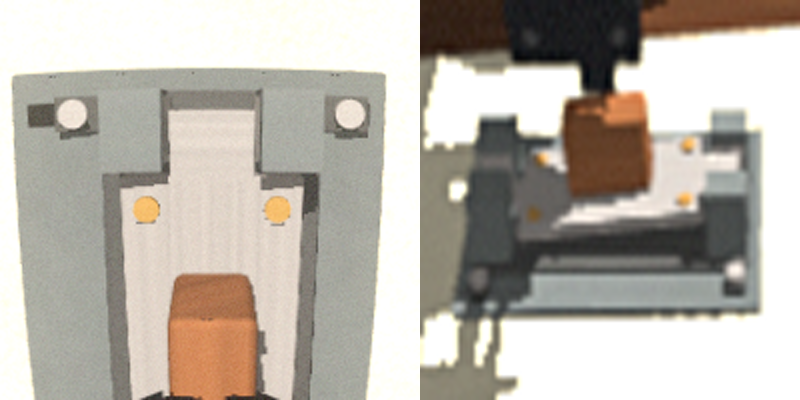

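The wide end is visibly up and the narrow end is down. I'll press the plate at the wide end with the closed fingertips.

Emit:
{"name": "step_arm", "arguments": {"series": [[[0,0,0,0.004,0.043,0,-1],[0,0,0,0.004,0.043,0,-1],[0,0,0,0,0,0,-1],[0,0,0,0,0,-0.04,-1],[0,0,0,0,0,-0.03,-1],[0,0,0,0,0,0,-1],[0,0,0,0,0,0,-1]]]}}

```text
clock: 15.0
tool_pos: [0.5074, -0.1291, 0.0488]
orientation: [0.739, 0.674, -0.0, -0.0]
ft_force: [0.9, -0.2, 0.1]
gripper_width: 0.0003
finger_force: 0.0
```

Emit:
{"name": "step_arm", "arguments": {"series": [[[0,0,0,0,0,-0.004,-1],[0,0,0,0,0,-0.004,-1],[0,0,0,0,0,0,-1]]]}}

```text
clock: 15.3
tool_pos: [0.5076, -0.1288, 0.045]
orientation: [0.739, 0.674, 0.0, 0.0]
ft_force: [0.8, 0.3, 0.5]
gripper_width: 0.0007
finger_force: 0.0
```

Emit:
{"name": "step_arm", "arguments": {"series": [[[0,0,0,0,0,-0.004,-1],[0,0,0,0,0,-0.004,-1],[0,0,0,0,0,0,-1]]]}}

```text
clock: 15.6
tool_pos: [0.5072, -0.1285, 0.0404]
orientation: [0.739, 0.674, -0.0, -0.0]
ft_force: [-0.3, -0.8, 0.5]
gripper_width: 0.0007
finger_force: 0.0
```

Emit:
{"name": "step_arm", "arguments": {"series": [[[0,0,0,0,0,-0.004,-1],[0,0,0,0,0,-0.004,-1],[0,0,0,0,0,0,-1]]]}}

```text
clock: 15.9
tool_pos: [0.5072, -0.1285, 0.0364]
orientation: [0.739, 0.674, -0.0, -0.0]
ft_force: [-0.2, -0.8, 0.1]
gripper_width: 0.0003
finger_force: 0.0
```

Emit:
{"name": "step_arm", "arguments": {"series": [[[0,0,0,0,0,-0.004,-1],[0,0,0,0,0,0,-1]]]}}

```text
clock: 16.1
tool_pos: [0.5073, -0.1286, 0.0345]
orientation: [0.739, 0.674, -0.0, -0.0]
ft_force: [0.3, -0.3, -0.5]
gripper_width: 0.0006
finger_force: 0.0
```

Emit:
{"name": "step_arm", "arguments": {"series": [[[0,0,0,0,0,-0.004,-1],[0,0,0,0,0,0,-1]]]}}

```text
clock: 16.3
tool_pos: [0.5077, -0.1287, 0.0329]
orientation: [0.739, 0.674, 0.0, 0.0]
ft_force: [-0.8, 0.6, 2.1]
gripper_width: -0.0
finger_force: 1.0
```

Contact is at about 33 mm. I'll press on in small steps.

Emit:
{"name": "step_arm", "arguments": {"series": [[[0,0,0,0,0,-0.003,-1],[0,0,0,0,0,0,-1]]]}}

```text
clock: 16.5
tool_pos: [0.5079, -0.1287, 0.0317]
orientation: [0.739, 0.674, 0.0, 0.0]
ft_force: [-1.5, 0.9, 4.3]
gripper_width: -0.0001
finger_force: 2.6
```

Emit:
{"name": "step_arm", "arguments": {"series": [[[0,0,0,0,0,-0.003,-1],[0,0,0,0,0,0,-1]]]}}

```text
clock: 16.7
tool_pos: [0.5079, -0.1286, 0.0303]
orientation: [0.739, 0.674, 0.0, 0.0]
ft_force: [-0.7, 1.0, 5.5]
gripper_width: 0.0003
finger_force: 2.8
```

Emit:
{"name": "step_arm", "arguments": {"series": [[[0,0,0,0,0,-0.002,-1],[0,0,0,0,0,0,-1]]]}}

```text
clock: 16.9
tool_pos: [0.5079, -0.1286, 0.0294]
orientation: [0.739, 0.674, 0.0, 0.0]
ft_force: [-0.7, 1.5, 6.4]
gripper_width: 0.0004
finger_force: 3.1
```

Emit:
{"name": "step_arm", "arguments": {"series": [[[0,0,0,0,0,-0.002,-1],[0,0,0,0,0,-0.002,-1],[0,0,0,0,0,0,-1]]]}}

```text
clock: 17.2
tool_pos: [0.5079, -0.1286, 0.0273]
orientation: [0.739, 0.674, 0.0, 0.0]
ft_force: [-1.5, 1.7, 6.1]
gripper_width: 0.0002
finger_force: 3.1
```

Emit:
{"name": "step_arm", "arguments": {"series": [[[0,0,0,0,0,-0.002,-1],[0,0,0,0,0,-0.002,-1],[0,0,0,0,0,0,-1]]]}}

```text
clock: 17.5
tool_pos: [0.5079, -0.1285, 0.0253]
orientation: [0.739, 0.674, 0.0, 0.0]
ft_force: [-1.2, 2.8, 6.1]
gripper_width: 0.0004
finger_force: 3.2
```

Emit:
{"name": "step_arm", "arguments": {"series": [[[0,0,0,0,0,-0.002,-1],[0,0,0,0,0,0,-1]]]}}

```text
clock: 17.7
tool_pos: [0.508, -0.1285, 0.0244]
orientation: [0.739, 0.674, 0.0, 0.0]
ft_force: [-0.7, 2.2, 7.4]
gripper_width: 0.0004
finger_force: 3.7
```

Emit:
{"name": "step_arm", "arguments": {"series": [[[0,0,0,0,0,-0.002,-1],[0,0,0,0,0,0,-1]]]}}

```text
clock: 17.9
tool_pos: [0.508, -0.1285, 0.0243]
orientation: [0.739, 0.674, 0.0, 0.0]
ft_force: [-6.0, 3.7, 17.7]
gripper_width: 0.0002
finger_force: 8.8
```

Emit:
{"name": "step_arm", "arguments": {"series": [[[0,0,0,0,0,-0.002,-1],[0,0,0,0,0,0,-1]]]}}

```text
clock: 18.1
tool_pos: [0.508, -0.1285, 0.0243]
orientation: [0.738, 0.674, 0.0, -0.0]
ft_force: [-9.5, 5.6, 26.8]
gripper_width: 0.0004
finger_force: 13.8
```

The wide end is down, with the plate top at 24.3 mm. I'll check and press the narrow end the same way.

Emit:
{"name": "step_arm", "arguments": {"series": [[[0,0,0,0,0,0.04,-1],[0,0,0,0,0,0.06,-1],[0,0,0,0,0,0.034,-1],[0,0,0,0,0,0,-1],[0,0,0,-0.004,-0.043,0,-1],[0,0,0,-0.004,-0.043,0,-1],[0,0,0,-0.004,-0.043,0,-1],[0,0,0,-0.004,-0.043,0,-1],[0,0,0,0,0,0,-1],[0,0,0,0,0,-0.06,-1],[0,0,0,0,0,-0.05,-1],[0,0,0,0,0,-0.008,-1],[0,0,0,0,0,0,-1],[0,0,0,0,0,0,-1]]]}}

```text
clock: 19.5
tool_pos: [0.5, -0.2146, 0.0304]
orientation: [0.738, 0.674, 0.0, 0.0]
ft_force: [0.6, -0.7, 0.7]
gripper_width: 0.0006
finger_force: 0.0
```

Emit:
{"name": "step_arm", "arguments": {"series": [[[0,0,0,0,0,-0.004,-1],[0,0,0,0,0,0,-1]]]}}

```text
clock: 19.7
tool_pos: [0.5, -0.2149, 0.0286]
orientation: [0.739, 0.674, 0.0, 0.001]
ft_force: [-0.3, -0.3, 0.2]
gripper_width: 0.0003
finger_force: 0.0
```

Emit:
{"name": "step_arm", "arguments": {"series": [[[0,0,0,0,0,-0.004,-1],[0,0,0,0,0,0,-1]]]}}

```text
clock: 19.9
tool_pos: [0.4995, -0.2147, 0.0258]
orientation: [0.739, 0.674, 0.0, 0.0]
ft_force: [0.2, -0.4, -0.3]
gripper_width: 0.0005
finger_force: 0.0
```

Emit:
{"name": "step_arm", "arguments": {"series": [[[0,0,0,0,0,-0.003,-1],[0,0,0,0,0,0,-1]]]}}

```text
clock: 20.1
tool_pos: [0.4997, -0.2148, 0.0244]
orientation: [0.739, 0.674, 0.0, 0.0]
ft_force: [0.4, 0.7, 2.4]
gripper_width: 0.0
finger_force: 1.3
```

Emit:
{"name": "step_arm", "arguments": {"series": [[[0,0,0,0,0,-0.002,-1],[0,0,0,0,0,0,-1]]]}}

```text
clock: 20.3
tool_pos: [0.4996, -0.2148, 0.0243]
orientation: [0.739, 0.674, -0.0, 0.0]
ft_force: [-4.2, 1.5, 12.0]
gripper_width: 0.0001
finger_force: 6.0
```

Both ends are firm at 24.3 mm. I'll retreat and take a last look.

Emit:
{"name": "step_arm", "arguments": {"series": [[[0,0,0,0,0,0.04,-1],[0,0,0,0,0,0.08,-1],[0,0,0,0,0,0.08,-1],[0,0,0,0,0,0.08,-1],[0,0,0,0,0,0.08,0],[0,0,0,-0.04,0,0.04,0],[0,0,0,-0.06,0,0,0],[0,0,0,-0.06,0,0,0],[0,0,0,0,0,0,0],[0,0,0,0,0,0,0],[0,0,0,0,0,0,0]]]}}

```text
clock: 21.4
tool_pos: [0.4202, -0.2149, 0.2234]
orientation: [0.739, 0.674, 0.0, 0.0]
ft_force: [-0.1, -0.5, -0.2]
gripper_width: 0.044
finger_force: 0.0
```

```bash
python3 - <<'E'
from h import *
fs=r.grab_frame("scene"); s=r.state(); print(s["tool_pos"],s["clock"])
q=cv2.convertScaleAbs(fs,alpha=1.3)[170:290,120:320]
cv2.imwrite("pics/f.png",cv2.resize(q,(800,480),interpolation=cv2.INTER_CUBIC))
E
```

```text
[ 0.42020558 -0.21480886  0.22325013] 21.45
```

View pics/f.png

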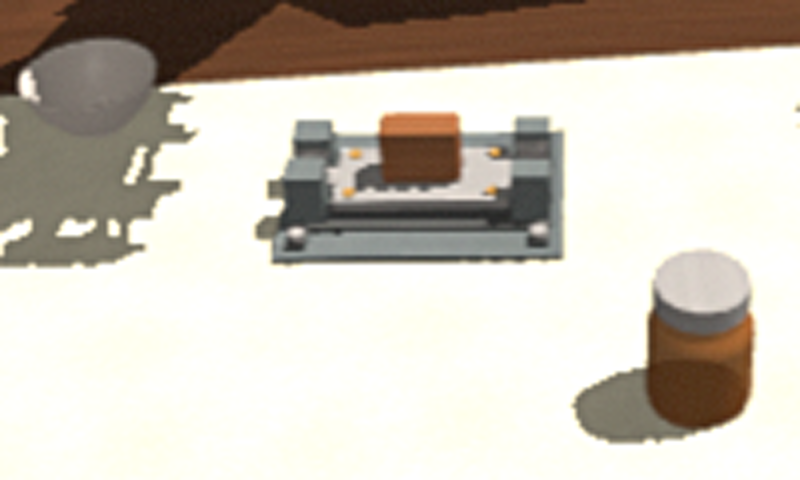

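The stamp lies flat with both ears down between the posts, and the jar and bowl are untouched.

```bash
python3 -c "
from cell import r
print(r.sign_off())"
```

```text
the job is handed in; nothing more can be done
None
```

The stamp is seated flat in the holder, wide ear in the wide slot, released and handed in at about 21.5 s; the plate top read about 24.3 mm at both ends, and my last press on the wide end briefly read 27 N, just over the 25 N guide.

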